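# Hold a spring clip open around a display card

## Task

Push the card carriage of the stand fully home, away from you, and then swing the latch a full quarter turn so that its bar lies across the front of the carriage foot. Then squeeze the handles of the spring clip together, lift the open clip off its rack, and lower it over the middle of the card's top edge, lined up with the card, so that the edge is well inside the gaping jaws, about half-way up them. Finish while holding it there wide open and upright, touching neither card nor stand (I will slip the notes in): do not let go, do not knock the card hard, and leave the other things on the desk alone.

Things in the scene. Friction and masses are not known exactly. Their poses are not given: they have to be found in the camera images.
- stand: card stand, fixed to the desk: flat wooden base 220 (x) x 170 (y) x 8 mm high; origin at the centre of its underside, x points the way the carriage slides home, away from the robot (yaw up to about 0.3), z up. It carries the carriage and the latch
- carriage (a joint): how far the grey card carriage has slid along the stand's +x, m: 0 = out towards the robot, 0.060 = fully home against its stop; starts between 0 and 0.015. Slides with about 2 N of friction and stays where it is left. Its foot is 75 x 70 mm, top 26 mm above the desk; it carries upright a stiff white card 3 mm thick, 125 mm wide along the stand's y and standing up to 106 mm above the desk, 55 mm behind the foot's front face
- push_tab (a point): centre of the front face (facing the stand's -x) of the carriage's push tab, an upright grey plate 25 mm wide, 8 mm thick, top 52 mm above the desk, this point 36 mm above the desk; it stands on the foot's front edge, 22.5 mm to the stand's +y of its middle. Axes as the stand's
- latch (a joint): angle of the steel swivel latch, rad: 0 = bar points to the stand's -x (towards the robot), grows clockwise seen from above to 1.571 = bar points to the stand's +y, across the front of the carriage foot (3 mm clear) when that is home, which it then locks; starts between 0 and 0.25. Stiff by friction (0.05 N m), stays where it is left
- latch_peg (a point): on the axis of the upright black peg on the latch bar, 10 mm in diameter, top 69 mm above the desk, clear of the foot and bar above 26 mm; this point is 56 mm above the desk. It swings on a 28 mm radius about latch_pivot
- latch_pivot (a point): point on the latch's vertical hinge axis, 36 mm above the desk, fixed on the stand 14 mm to its -x and 60 mm to its -y. Axes as the stand's
- card_edge (a point): middle of the card's top edge (rides on the carriage). x across the 3 mm thickness, y along the edge, z up
- rack: clip rack, fixed to the desk: wooden foot 80 (x) x 100 (y) x 8 mm with an upright aluminium strip 3 mm thick, 80 mm long along the rack's y, top 41 mm above the desk, which the clip bites at the start; origin at the centre of its underside
- clip: the steel spring clip, peg style, 70 g: origin between the lower tips of its jaws; x = the way the jaws gape and the handles splay, y = along its 46 mm hinge pin (and along the rack strip at the start), z up from the jaw tips to the handles. Pin axis 40 mm, handle tops 85 mm (shut) to 89 mm (squeezed) above the tips. Jaws 42 mm wide. At the start the tips stand on the rack's foot, 8 mm above the desk
- clip_grip (a point): point midway between the clip's two handles, 66 mm above the jaw tips and 26 mm above the pin axis; axes as the clip's. Handles are plates 28 mm wide; over their outer faces they measure 47 mm at the top when the clip is shut and 24 mm, parallel, when squeezed fully. Squeeze along the clip's x; about 9 N opens it fully
- clip_near (a joint): turn of each clip lever, rad (both levers turn alike): 0 = biting the 3 mm strip, -0.03 = shut on nothing, 0.25 = squeezed fully open, jaws then gape 21 mm at the tips
- eraser: bystander: eraser 22 x 42 x 13 mm; origin at its underside
- washi_1: bystander: small roll of tape, 37 mm across, 15 mm high; origin at its underside
- staple_box: bystander: small cardboard box 30 x 52 x 21 mm; origin at its underside
- glue_stick: bystander: upright glue stick, 26 mm across, 89 mm high; origin at its underside
- dropper: bystander: dropper bottle, 34 mm across, 102 mm high; origin at its underside
Mind the look-alikes: they are no part of the job. Leave any purple look-alike of the rack alone.

How it is judged (in metres and radians):
On the way, in this order (a step that is already met when the one before it is completed fails the run):
1. the carriage is fully home (value of joint carriage above 0.057 m), for 0.2 s.
2. the latch is swung a quarter turn with the carriage home (value of joint carriage above 0.057 m and value of joint latch above 1.4 rad), for 0.2 s.
3. the clip is squeezed open in the fingers and off its rack (value of joint clip_near above 0.17 rad and height (world z) of clip above 0.06 m and contact force between clip and the fingers above 1 N), for 0.2 s.
At the end, for the whole second after the job is handed in: carriage within 3 mm of home, latch past 1.4 rad; clip held by the fingers, levers past 0.17 rad, touching neither stand nor rack; card-edge middle within 7 mm of the gape's middle, 30 mm along the pin, 6 to 34 mm above the jaw tips; clip in line with the card and upright within 0.2 rad (all of step 2 and value of joint clip_near above 0.17 rad and contact force between clip and the fingers above 1 N and contact force between clip and stand below 0.3 N and contact force between clip and rack below 0.3 N and x of card_edge in the frame of clip_grip between -0.007 and 0.007 m and y of card_edge in the frame of clip_grip between -0.03 and 0.03 m and z of card_edge in the frame of clip_grip between -0.06 and -0.032 m and angle between the y axis of clip_grip and the y axis of card_edge, either way round below 0.2 rad and angle between clip_grip's own z axis and vertical below 0.2 rad); the arm keeps its last pose, push and grip.
It fails at once if the clip knocks the card or stand hard (over 12 N) (contact force between clip and stand above 12 N).
It fails at once if a bystander is shoved more than 3 cm (distance of any of eraser, washi_1, staple_box, glue_stick, dropper from where it was at the start of the episode above 0.03 m).
It also fails if it takes over 64 s, if anything falls off the work surface, if the arm or the gripper's body presses on something with over 40 N, if the wrist force passes 120 N, or if a joint passes its speed limit or range.

## Robot

A 6-joint arm with a two-finger parallel gripper is mounted at the origin on a cart in front of the work surface, level with it; the furniture and walls round the work are solid. World frame = base frame: x ahead of the robot, y to its left, z up, the work surface at z = 0. Lengths are in mm, angles in rad, forces in N, time in s.
With the tool pointing down it reaches from about 350 to 775 mm from the base axis. Payload 7.3 kg.
Tool frame: the origin (TCP) lies on the centre line of the jaws, within the pads' length; the fingertips stand finger_overhang ahead of it and the grasp point (between the pads) lies 8 mm behind it (finger_overhang is the distance from the TCP to the fingertips, in mm); z points along the fingers, y is the line along which they close (so a half turn about z gives the same grasp; the last joint's range is limited). The gripper opens to 92 mm and grips with 3 to 60 N. Pads are 19 mm wide; open, the fingers measure 130 mm over their backs; the gripper's body (75 mm by 190 mm) begins 47 mm behind the grasp point.
Start: joints at [1.187, 0.342, 1.524, -0, 1.275, -0.146], TCP at [123.655, 510.248, 237.741] pointing down, gripper open.
Joint ranges: [-2.53, 2.53], [-0.77, 2.02], [0.04, 2.7], [-1, 4.14], [0.28, 2.66], [-3.11, 3.11]. Speed limits (rad/s): [2.57, 2.57, 3.14, 3.14, 3.14, 3.14].

## Interface

Orientations are given as [roll, pitch, yaw] about the fixed x, y, z axes, in that order (R = Rz(yaw) Ry(pitch) Rx(roll)).
In Python, from plant import get_obs, capture, close_job, finger_overhang gives the robot as it stands.
- The arm moves only by the shell command python3 -m inch 'ROWS'. ROWS is JSON, one flat list of numbers, 7 for each row, row after row: the turn, a rotation vector about the tool's x, y, z scaled (see below), then the shift along the tool's x, y, z scaled (see below), then the closure, from -1 (fully open) to 1 (shut). In form: [ax, ay, az, tx, ty, tz, gripper, ax, ay, az, tx, ty, tz, gripper, ...]. A call has 1 to 10 rows; each row shifts and turns the commanded pose from where the row before left it, along the tool's axes as they then stand; what a row does not reach is not made up. The controller multiplies each number of a shift by 0.8 m and each number of a turn by 1.5 rad. A row lasts 1/12 s, in which the tool goes at most 41.7 mm and 7.16 degrees, less where a joint would pass 70% of its speed; a pose out of reach is approached as far as the arm can. A call with a number of a shift or a turn outside -1 to 1 is refused whole. A call with a gripper value outside its range is refused whole. The fingers move at their own pace and stop on an object; the grip force is fixed at half the most. Time passes only in rows, so rows that do not move let the fingers close. It gives the time, the measured TCP pose, the force, the opening and the grip force at its end, in the units of the state.
- get_obs(): the state, without advancing time (a new reading comes with each control period).
- capture(name): name is "scene" or "top"; returns a dict with "image" (400x640x3 uint8, red, green, blue), "mtx" (3x3 intrinsics, pixels), "pose" (4x4, takes a point from camera to world coordinates). Camera axes: x right, y up, looking along -z (the intrinsics and any distortion apply to the point x, -y, -z); pixel columns grow to the right and rows downward; lengths in mm; the calibration is good to about 2 mm. A picture is of the moment at which its call begins. There is no depth.
- close_job(): hands the job in; it is judged then, once.
The state is a dict: "time": time; "joint_positions": joint angles; "dq": joint speeds; "tau": joint torques, N m; "tool_pos": TCP position; "tcp_rot": TCP orientation; "contact_force": force on the tool from outside, world axes, zero at the start; "moment": the same for the moment, N m; "grip_width": finger opening in mm; "finger_force": force on a finger pad.
Only numpy, scipy, OpenCV 4.12 (cv2) and the standard library are available. Lean on these libraries where they do the work, as an engineer would, in place of code of your own. Each camera call takes 0.05 s, during which the arm holds its last target. There are 200 camera calls.

## Working session

There is one attempt and no reset: what is moved stays moved. The work goes in short steps, Python scripts to look and compute and a shell command to move; the robot and the scene stay as the last step left them, time stands still between calls to the robot, and variables do not carry over. Pictures are saved under pics/ and viewed, at most 10 in all, crops included, and the job is handed in when it is done.

```bash
mkdir -p pics; ls; python3 - <<'E'
from plant import *
import cv2
o=get_obs();print(o, finger_overhang)
for n in("scene","top"):
    c=capture(n);cv2.imwrite(f"pics/{n}0.png",c["image"][:,:,::-1]);print(n,c["mtx"],c["pose"],c.keys())
E
```

```text
pics
{'time': 0.0, 'joint_positions': array([ 1.18698544e+00,  3.42708520e-01,  1.52504868e+00, -3.09936927e-05,
        1.27541750e+00, -1.45979320e-01]), 'dq': array([-0.00116905, -0.00267704,  0.00056673,  0.00054493,  0.00080739,
       -0.00034593]), 'tau': array([-3.74082538e-04, -4.31237340e+01, -2.44224000e+01,  7.17547699e-02,
        5.59571455e-02, -7.32491162e-05]), 'tool_pos': array([123.50842788, 509.84088941, 237.04128594]), 'tcp_rot': array([-3.14002312e+00, -2.00804844e-04,  2.90376998e+00]), 'contact_force': array([-0.10634469, -0.53932838, -0.5363791 ]), 'moment': array([-0.02714589, -0.00681256,  0.05700027]), 'finger_force': 0.0, 'grip_width': 92.28673020032782} 11.0
scene [[480.01418688   0.         324.20893273]
 [  0.         480.01418688 200.20359672]
 [  0.           0.           1.        ]] [[ 8.10138167e-01  4.17608880e-01 -4.11435261e-01  1.28834911e+02]
 [-5.86095778e-01  5.92474931e-01 -5.52689059e-01 -5.79418112e+02]
 [ 1.29572186e-02  6.88894970e-01  7.24745356e-01  8.54454431e+02]
 [ 0.00000000e+00  0.00000000e+00  0.00000000e+00  1.00000000e+00]] dict_keys(['image', 'mtx', 'pose'])
top [[503.63699471   0.         323.19116976]
 [  0.         503.63699471 199.10075672]
 [  0.           0.           1.        ]] [[ 4.53322657e-03  9.90594985e-01 -1.36751692e-01  3.49887874e+02]
 [-9.99968156e-01  3.59234828e-03 -7.12620082e-03 -3.64636385e+01]
 [-6.56791909e-03  1.36779642e-01  9.90579725e-01  1.49607755e+03]
 [ 0.00000000e+00  0.00000000e+00  0.00000000e+00  1.00000000e+00]] dict_keys(['image', 'mtx', 'pose'])
```

View pics/scene0.png

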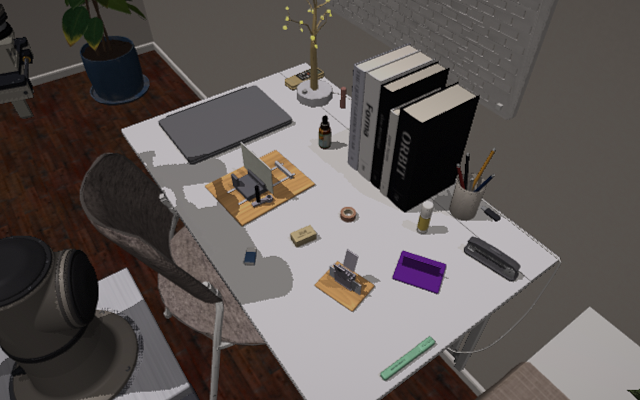

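View pics/top0.png

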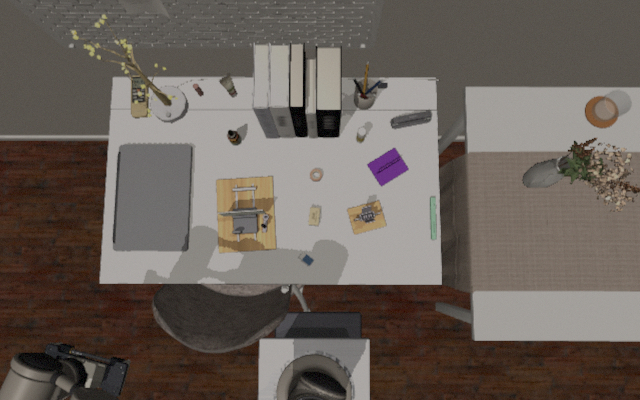

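Both pictures show the wooden stand with the grey carriage and white card (scene ≈(260,185), top ≈(246,215)). The clip is on a wooden rack (scene ≈(345,285), top ≈(367,216)). A purple look-alike without a clip is at scene (418,272), top (388,167). The wooden rack carrying the clip fits the description, so I'll enlarge both.

```bash
cat > h.py <<'E'
import cv2, numpy as np
from plant import *
def crop(img,x0,y0,w,h,s):
    c=cv2.resize(img[y0:y0+h,x0:x0+w],None,fx=s,fy=s,interpolation=cv2.INTER_CUBIC)
    for x in range(-(-x0//10)*10,x0+w,10):
        u=int((x-x0+.5)*s);cv2.line(c,(u,0),(u,6),(0,0,255),1);cv2.putText(c,str(x),(u-10,16),0,.35,(0,0,255),1)
    for y in range(-(-y0//10)*10,y0+h,10):
        v=int((y-y0+.5)*s);cv2.line(c,(0,v),(6,v),(0,0,255),1);cv2.putText(c,str(y),(8,v+4),0,.35,(0,0,255),1)
    return c
def ray(c,u,v):
    K,P=c["mtx"],c["pose"]
    d=np.array([(u-K[0,2])/K[0,0],-(v-K[1,2])/K[1,1],-1.]); return P[:3,3],P[:3,:3]@d
def atz(c,u,v,z):
    p,d=ray(c,u,v); return p+d*(z-p[2])/d[2]
def proj(c,X):
    P=c["pose"];q=(np.atleast_2d(X)-P[:3,3])@P[:3,:3];K=c["mtx"]
    return np.c_[K[0,2]+K[0,0]*q[:,0]/-q[:,2],K[1,2]+K[1,1]*-q[:,1]/-q[:,2]]
E
python3 - <<'E'
from h import *
s=cv2.imread("pics/scene0.png");t=cv2.imread("pics/top0.png")
cv2.imwrite("pics/a.png",crop(s,200,135,120,92,6.5))
T=np.zeros((600,800,3),np.uint8)
a=crop(t,212,172,68,85,7);T[:a.shape[0],:a.shape[1]]=a
b=crop(t,342,194,46,44,7);T[:b.shape[0],478:478+b.shape[1]]=b
cv2.imwrite("pics/b.png",T)
cv2.imwrite("pics/c.png",crop(s,308,240,76,72,8))
E
```

```text
(no output)
```

View pics/a.png

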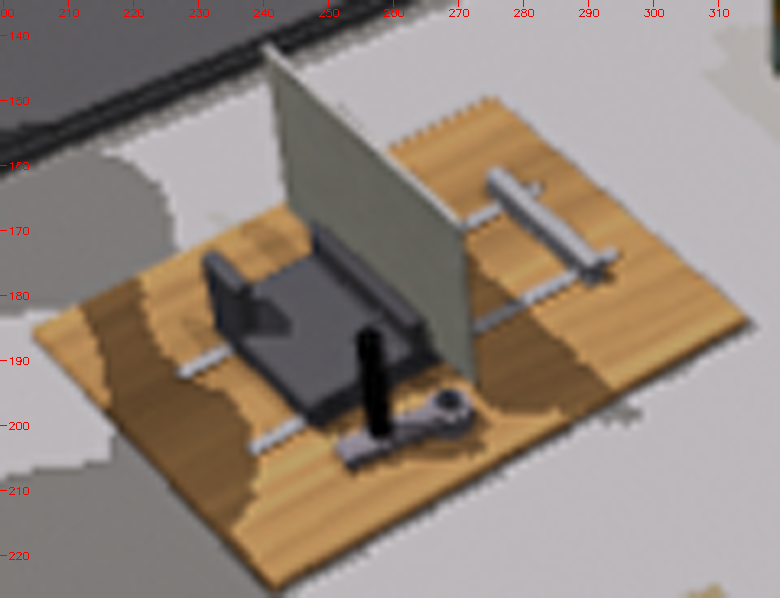

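View pics/b.png

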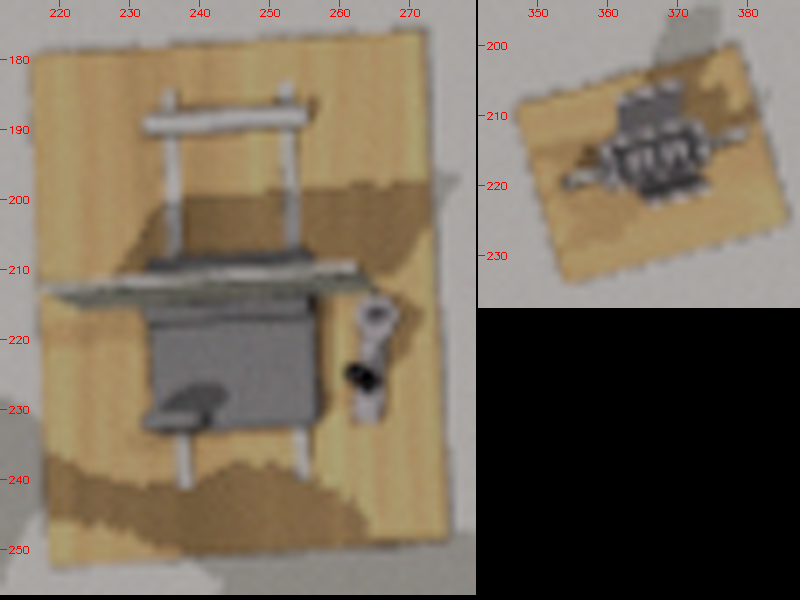

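View pics/c.png

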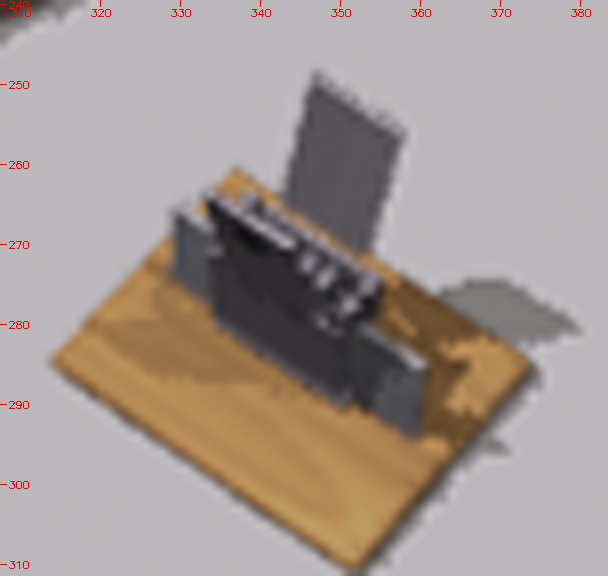

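The crops show these features:
- **Stand corners:** scene (205.5,186), (242,225), (315,184.5), (275,150.5).
- **Card edge:** scene (240.5,142) to (271,170).
- **Push tab and latch:** the tab is at scene ≈(233,180). The peg top is ≈(256,186), and the pivot ≈(269,197).
- **Wooden rack and clip:** the rack (not the purple one) has its strip and the clip on it. The far handle top is at scene (347,249) to (357.5,256).

```bash
cat > fit.py <<'E'
from h import *
from scipy.optimize import least_squares
S,T=capture("scene"),capture("top")
R=lambda a:np.array([[np.cos(a),-np.sin(a),0],[np.sin(a),np.cos(a),0],[0,0,1]])
def fit(pts,ms,x0):
    pts=np.array(pts,float)
    def f(q):
        W=pts@R(q[2]).T+[q[0],q[1],0]
        return np.concatenate([(proj(c,W)-m).ravel() for c,m in ms if m is not None])
    r=least_squares(f,x0); print(r.x.round(3),'rms px',np.sqrt(np.mean(r.fun**2)).round(2));return r.x
c=lambda a,b,z:[[-a,b,z],[-a,-b,z],[a,-b,z],[a,b,z]]
st=fit(c(110,85,8),[(S,[[205.5,186],[242,225],[315,184.5],[275,150.5]]),(T,[[219,252.5],[275.5,249],[272,176],[216.5,179.5]])],[560,150,0])
# rack: which way x? +x away
rk=fit(c(40,50,8),[(S,[[314,285],[352,311],[374.5,285],[337,260.5]]),(T,[[355,234],[386,224],[378.5,199.5],[347,208.5]])],[500,-130,.3])
inv=lambda p:(R(st[2]).T@(p-[st[0],st[1],0])).round(1)
def tri(a,b):
    p,d=ray(S,*a);q,e=ray(T,*b)
    s=np.linalg.lstsq(np.c_[d,-e],q-p,rcond=None)[0];A=p+s[0]*d;B=q+s[1]*e
    return (A+B)/2,np.linalg.norm(A-B)
for n,a,b in[("cardL",(240.5,142.3),(218,212.7)),("cardR",(271,170),(262,209.7))]:
    m,g=tri(a,b);print(n,m.round(1),inv(m),g.round(1), inv(atz(S,*a,106)),inv(atz(T,*b,106)))
print("pegtop",inv(atz(S,256.2,186,69)),inv(atz(T,261.5,224.3,69)))
print("pivot z~28",inv(atz(S,268.7,197,28)),inv(atz(T,265.5,216.5,28)))
print("tab top L/R front",inv(atz(S,231.5,175,52)),inv(atz(S,237,179.5,52)),inv(atz(T,232,231.5,52)),inv(atz(T,242,231,52)))
print("foot front R top",inv(atz(S,248.5,198.5,26)),inv(atz(T,257,231,26)))
W=lambda x,y,z:R(rk[2])@[x,y,z]+[rk[0],rk[1],0]
print("exp clip handles far/near top in rack frame")
for x in(23.5,-23.5):
  for y in(14,-14):print(x,y,proj(S,W(x,y,92))[0].round(1),proj(T,W(x,y,92))[0].round(1))
for y in(40,-40):print("strip",proj(S,W(0,y,41))[0].round(1),proj(T,W(0,y,41))[0].round(1))
for nm in[("hand",(352.2,252.5),(366,206.5))]:
    m,g=tri(nm[1],nm[2]);print(m,g,R(rk[2]).T@(m-[rk[0],rk[1],0]))
E
python3 fit.py
```

```text
[5.09922e+02 2.03070e+02 6.90000e-02] rms px 0.74
[ 5.01910e+02 -1.54935e+02  2.81000e-01] rms px 0.61
cardL [502.4 266.2 104.7] [ -3.2  63.5 104.7] 0.7 [ -4.2  62.3 106. ] [ -3.   63.1 106. ]
cardR [512.6 144.1 100.4] [ -1.4 -59.1 100.4] 1.1 [ -4.2 -64.5 106. ] [ -2.6 -59.5 106. ]
pegtop [-41.2 -53.2  69. ] [-39.6 -51.6  69. ]
pivot z~28 [-18.6 -66.3  28. ] [-13.6 -59.3  28. ]
tab top L/R front [-57.6  30.9  52. ] [-55.8   9.3  52. ] [-53.2  36.1  52. ] [-53.6   7.4  52. ]
foot front R top [-57.7 -38.3  26. ] [-54.3 -32.2  26. ]
exp clip handles far/near top in rack frame
23.5 14 [347.7 249.4] [361.8 207.4]
23.5 -14 [359.2 256.4] [371.4 204.7]
-23.5 14 [333.5 264.4] [366.6 223.5]
-23.5 -14 [345.1 271.8] [376.2 220.7]
strip [329.7 265.4] [354.3 219.7]
strip [361.4 285.7] [380.8 212.2]
[ 523.02268531 -146.52421459   92.38934789] 0.28165115312066624 [22.6172895   2.22560908 92.38934789]
```

```bash
cat > go.py <<'E'
# go.py x y z yaw [stand|rack]: total turn and shift (units) to reach target; x,y,yaw in that frame
import sys
from h import *
from scipy.spatial.transform import Rotation as Ro
x,y,z,a=map(float,sys.argv[1:5]);f=sys.argv[5] if len(sys.argv)>5 else ""
fx={"stand":(509.9,203.1,.069),"rack":(501.9,-154.9,.281)}.get(f,(0,0,0))
c,s=np.cos(fx[2]),np.sin(fx[2]);P=np.array([fx[0]+c*x-s*y,fx[1]+s*x+c*y,z]);a+=fx[2]
o=get_obs();M=Ro.from_euler("xyz",o["tcp_rot"]);G=Ro.from_euler("xyz",[np.pi,0,a])
t=(M.inv()*G).as_rotvec()/1.5;d=G.inv().apply(P-o["tool_pos"])/800
print("target",P.round(1),"yaw",round(a,3),"at",o["tool_pos"].round(1),o["tcp_rot"].round(3),"t",o["time"])
print("turn",t.round(4),"rows>=",np.linalg.norm(t)/.083,"| shift",d.round(4),"rows>=",np.linalg.norm(d)/.052)
q=o["tool_pos"]-[fx[0],fx[1],0];print("tool in frame",(c*q[0]+s*q[1]).round(1),(-s*q[0]+c*q[1]).round(1),"F",o["contact_force"].round(1),"w",round(o["grip_width"],1),o["finger_force"],"q6",o["joint_positions"][5].round(2))
E
python3 go.py -90 22.5 150 3.1416 stand
```

```text
target [418.6 219.3 150. ] yaw 3.211 at [123.6 510.  237.3] [-3.141 -0.     2.904] t 0.2
turn [-6.000e-04 -2.000e-04 -2.045e-01] rows>= 2.4644652709830743 | shift [-0.3428 -0.3879  0.1092] rows>= 10.174550776274474
tool in frame -364.3 332.8 F [ 0.8  0.6 -0.3] w 92.1 0.0 q6 -0.15
```

```bash
python3 -m inch '[0,0,-0.068,0,0,0,1, 0,0,-0.068,0,0,0,1, 0,0,-0.068,0,0,0,1, 0,0,0,-0.0286,-0.0323,0,1, 0,0,0,-0.0286,-0.0323,0,1, 0,0,0,-0.0286,-0.0323,0,1, 0,0,0,-0.0286,-0.0323,0,1, 0,0,0,-0.0286,-0.0323,0,1, 0,0,0,-0.0286,-0.0323,0,1, 0,0,0,-0.0286,-0.0323,0,1]'
python3 -m inch '[0,0,0,-0.0286,-0.0323,0,1, 0,0,0,-0.0286,-0.0323,0,1, 0,0,0,-0.0286,-0.0323,0,1, 0,0,0,-0.0286,-0.0323,0,1, 0,0,0,-0.0286,-0.0323,0,1, 0,0,0,0,0,0.036,1, 0,0,0,0,0,0.036,1, 0,0,0,0,0,0.036,1, 0,0,0,0,0,0,1]'
python3 go.py -90 22.5 43 3.1416 stand
```

```text
time: 1.03
tool_pos: [296.6, 339.4, 237.7]
tcp_rot: [3.141, 0.0, -3.073]
contact_force: [0.1, 0.7, -0.4]
grip_width: 29.6
finger_force: 0.0
time: 1.78
tool_pos: [415.8, 218.2, 146.8]
tcp_rot: [-3.139, -0.009, -3.074]
contact_force: [-1.0, -1.0, -0.1]
grip_width: 0.4
finger_force: 0.0
target [418.6 219.3  43. ] yaw 3.211 at [415.8 218.2 146.8] [-3.139 -0.009 -3.074] t 1.7833
turn [-0.0016 -0.0063 -0.0011] rows>= 0.07915936237044945 | shift [-0.0036  0.0012  0.1297] rows>= 2.495516613886581
tool in frame -92.9 21.6 F [-1.  -1.  -0.1] w 0.4 0.0 q6 -1.32
```

```bash
python3 -m inch '[0,0,0,0,0,0.0324,1, 0,0,0,0,0,0.0324,1, 0,0,0,0,0,0.0324,1, 0,0,0,0,0,0.0324,1, 0,0,0,0,0,0,1, 0,0,0,0,0,0,1]'
python3 go.py -90 22.5 43 3.1416 stand
python3 -m inch '[0,0,0,-0.01,0,0,1, 0,0,0,-0.01,0,0,1, 0,0,0,-0.01,0,0,1, 0,0,0,-0.01,0,0,1, 0,0,0,-0.01,0,0,1, 0,0,0,0,0,0,1]'
python3 go.py -30 22.5 43 3.1416 stand
```

```text
time: 2.28
tool_pos: [418.7, 219.8, 48.1]
tcp_rot: [-3.141, -0.001, -3.073]
contact_force: [0.1, -0.7, 0.2]
grip_width: 0.2
finger_force: 0.0
target [418.6 219.3  43. ] yaw 3.211 at [418.7 219.8  48.1] [-3.141e+00 -1.000e-03 -3.073e+00] t 2.2833
turn [-0.0002 -0.0009 -0.0003] rows>= 0.0121729013240761 | shift [ 0.0002 -0.0005  0.0064] rows>= 0.12303586467647715
tool in frame -89.8 22.9 F [ 0.1 -0.7  0.2] w 0.2 0.0 q6 -1.32
time: 2.78
tool_pos: [460.9, 222.5, 48.2]
tcp_rot: [3.141, 0.003, -3.074]
contact_force: [0.2, 0.4, -0.5]
grip_width: 0.6
finger_force: 0.0
target [478.4 223.5  43. ] yaw 3.211 at [460.9 222.5  48.2] [ 3.141e+00  3.000e-03 -3.074e+00] t 2.7833
turn [ 0.0004  0.0018 -0.0009] rows>= 0.024707737681832317 | shift [-0.0219 -0.0003  0.0065] rows>= 0.43946860770185003
tool in frame -47.5 22.7 F [ 0.2  0.4 -0.5] w 0.6 0.0 q6 -1.34
```

```bash
python3 -m inch '[0,0,0,-0.006,0,0.003,1, 0,0,0,-0.006,0,0.003,1, 0,0,0,-0.006,0,0,1, 0,0,0,-0.006,0,0,1]'
python3 go.py -16 22.5 45 3.1416 stand
python3 - <<'E'
from h import *
c=capture("scene");cv2.imwrite("pics/d.png",crop(c["image"][:,:,::-1],200,125,120,92,6.5))
E
```

```text
time: 3.12
tool_pos: [477.5, 223.5, 42.2]
tcp_rot: [-3.141, -0.002, -3.073]
contact_force: [-2.0, -0.5, -1.8]
grip_width: 0.4
finger_force: 1.1
target [492.4 224.4  45. ] yaw 3.211 at [477.5 223.5  42.2] [-3.141e+00 -2.000e-03 -3.073e+00] t 3.1167
turn [-0.0002 -0.0012 -0.0005] rows>= 0.0161304210723431 | shift [-0.0187 -0.0001 -0.0035] rows>= 0.36512682880040104
tool in frame -30.9 22.6 F [-2.  -0.5 -1.8] w 0.4 1.112015750259161 q6 -1.35
```

View pics/d.png

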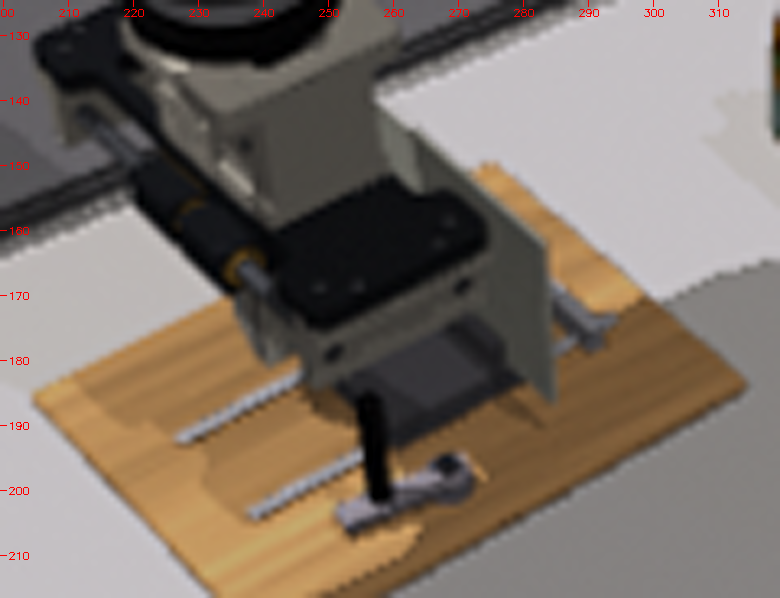

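The carriage is sliding: the card's top right corner is now at ≈(283,162), and the gripper is clear of it.

```bash
python3 -m inch '[0,0,0,-0.005,0,-0.001,1, 0,0,0,-0.004,0,0,1, 0,0,0,-0.003,0,0,1, 0,0,0,-0.002,0,0,1, 0,0,0,0,0,0,1]'
python3 -m inch '[0,0,0,-0.002,0,0,1, 0,0,0,-0.002,0,0,1, 0,0,0,0,0,0,1]'
python3 go.py -16 22.5 45 3.1416 stand
```

```text
time: 3.58
tool_pos: [489.4, 224.4, 43.7]
tcp_rot: [3.141, 0.001, -3.073]
contact_force: [-0.5, 0.1, -0.2]
grip_width: 0.3
finger_force: 0.4
time: 3.83
tool_pos: [492.5, 224.7, 43.8]
tcp_rot: [3.141, 0.001, -3.073]
contact_force: [-1.4, -0.1, -0.9]
grip_width: 0.4
finger_force: 0.5
target [492.4 224.4  45. ] yaw 3.211 at [492.5 224.7  43.8] [ 3.141e+00  1.000e-03 -3.073e+00] t 3.8333
turn [ 0.0001  0.0004 -0.0005] rows>= 0.008471421276465467 | shift [ 0.0002 -0.0003 -0.0015] rows>= 0.03005351899372111
tool in frame -15.8 22.7 F [-1.4 -0.1 -0.9] w 0.4 0.49257729202508926 q6 -1.35
```

```bash
for i in 1 2 3; do python3 -m inch '[0,0,0,-0.002,0,0,1, 0,0,0,0,0,0,1]' | grep -E "pos|contact_f|finger_f"; done
```

```text
tool_pos: [493.2, 224.7, 43.7]
contact_force: [-5.1, -0.7, 2.4]
finger_force: 2.3
tool_pos: [493.2, 224.7, 43.7]
contact_force: [-10.1, -0.6, 6.8]
finger_force: 4.9
tool_pos: [493.3, 224.8, 43.7]
contact_force: [-14.9, -0.5, 10.5]
finger_force: 7.5
```

Force builds at tool x = -15.1 in the stand frame, so the tab front is at -5.6 and the carriage is home. Now I'll back off and go to the latch.

```bash
python3 -m inch '[0,0,0,0.03,0,0,1, 0,0,0,0.04,0,0,1, 0,0,0,0,0,-0.04,1, 0,0,0,0,0,-0.04,1, 0,0,-0.0733,0,0,0,1, 0,0,-0.0733,0,0,0,1, 0,0,-0.0733,0,0,0,1, 0,0,-0.0733,0,0,0,1, 0,0,-0.0733,0,0,0,1, 0,0,-0.0733,0,0,0,1]' |grep -E "time|pos"
python3 go.py -67.5 -73.5 53 3.8016 stand
```

```text
time: 5.17
tool_pos: [442.2, 221.4, 108.2]
target [447.6 125.1  53. ] yaw 3.871 at [442.2 221.4 108.2] [-3.140e+00  3.000e-03 -2.408e+00] t 5.1667
turn [-0.0008  0.0018  0.0029] rows>= 0.042077213827115496 | shift [ 0.0751 -0.0943  0.069 ] rows>= 2.671379321821749
tool in frame -66.3 22.9 F [-0.4 -0.3 -0.5] w 0.3 0.0 q6 -2.0
```

```bash
python3 -m inch '[0,0,0,0.0188,-0.0236,0,1, 0,0,0,0.0188,-0.0236,0,1, 0,0,0,0.0188,-0.0236,0,1, 0,0,0,0.0188,-0.0236,0,1, 0,0,0,0,0,0.0345,1, 0,0,0,0,0,0.0345,1, 0,0,0,0,0,0,1, 0,0,0,0,0,0,1]' |grep -E "time|pos|contact"
python3 go.py -67.5 -73.5 53 3.8016 stand
python3 - <<'E'
from h import *
c=capture("scene");cv2.imwrite("pics/e.png",crop(c["image"][:,:,::-1],200,125,120,92,6.5))
E
```

```text
time: 5.83
tool_pos: [446.3, 124.6, 52.2]
contact_force: [0.2, -0.0, 0.0]
target [447.6 125.1  53. ] yaw 3.871 at [446.3 124.6  52.2] [ 3.141e+00 -1.000e-03 -2.414e+00] t 5.8333
turn [ 0.0006 -0.0008 -0.0008] rows>= 0.015519054845254772 | shift [-0.0017 -0.0006 -0.0011] rows>= 0.039800966229253776
tool in frame -68.9 -73.9 F [ 0.2 -0.   0. ] w 0.4 0.0 q6 -2.19
```

View pics/e.png

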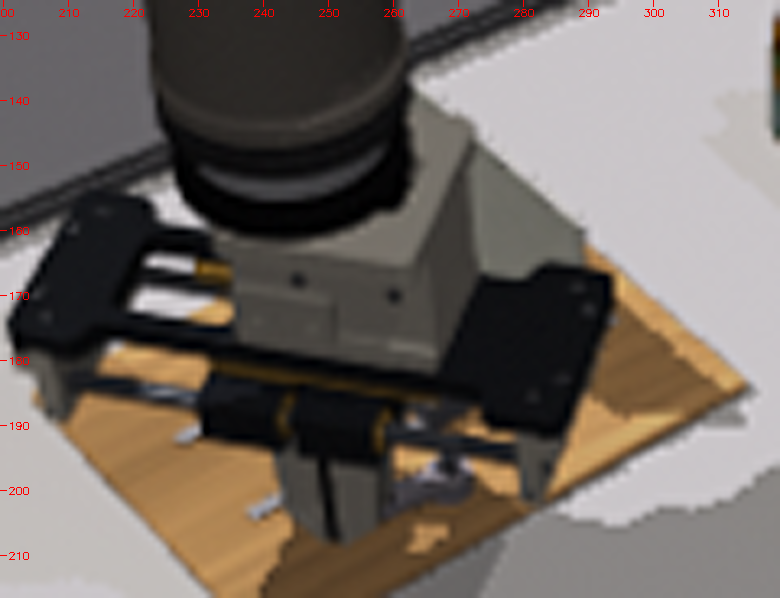

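```bash
python3 -m inch '[0,0,0,0,0,-0.0075,1, 0,0,0,-0.0095,0,0,1, 0,0,0,-0.0095,0,0,1, 0,0,0,-0.007,0,0,1, 0,0,0,-0.007,0,0,1, 0,0,0,-0.007,0,0,1, 0,0,0,-0.007,0,0,1, 0,0,0,-0.007,0,0,1, 0,0,0,0,0,0,1]' |grep -E "time|pos|contact|finger"
for i in 1 2 3; do python3 -m inch '[0,0,0,-0.0035,0,0,1, 0,0,0,0,0,0,1]' |grep -E "time|pos|contact|finger"; done
python3 go.py -26 -41 58 3.8016 stand
```

```text
time: 6.63
tool_pos: [477.6, 154.6, 58.2]
contact_force: [-2.4, -0.6, -0.8]
finger_force: 1.0
time: 6.8
tool_pos: [481.0, 155.8, 58.4]
contact_force: [-1.8, 0.1, -0.1]
finger_force: 0.8
time: 6.97
tool_pos: [483.5, 157.3, 58.5]
contact_force: [-1.0, -0.5, -0.6]
finger_force: 0.6
time: 7.13
tool_pos: [485.7, 158.8, 58.5]
contact_force: [-0.8, -2.4, -0.1]
finger_force: 1.1
target [486.8 160.4  58. ] yaw 3.871 at [485.7 158.8  58.5] [-3.141e+00  1.000e-03 -2.414e+00] t 7.1333
turn [-0.0006  0.0005 -0.0008] rows>= 0.01393059095385751 | shift [-0.0023  0.0006  0.0007] rows>= 0.04723021514969491
tool in frame -27.2 -42.5 F [-0.8 -2.4 -0.1] w 0.4 1.0778480395674706 q6 -2.13
```

```bash
for i in 1 2 3 4; do python3 -m inch '[0,0,0,-0.0018,0,0,1, 0,0,0,0,0,0,1]' |grep -E "pos|contact|finger"; done
python3 go.py -26 -41 58 3.8016 stand
```

```text
tool_pos: [486.5, 159.8, 58.5]
contact_force: [-0.8, -3.1, -0.6]
finger_force: 1.4
tool_pos: [487.4, 160.8, 58.5]
contact_force: [-0.5, -4.3, -1.3]
finger_force: 1.7
tool_pos: [488.2, 161.8, 58.5]
contact_force: [-0.7, -4.0, -0.3]
finger_force: 1.6
tool_pos: [488.4, 162.3, 58.3]
contact_force: [-3.1, -6.6, 1.5]
finger_force: 3.4
target [486.8 160.4  58. ] yaw 3.871 at [488.4 162.3  58.3] [ 3.141e+00 -2.000e-03 -2.413e+00] t 7.8
turn [ 0.0003 -0.0015 -0.0005] rows>= 0.0194175126730321 | shift [ 0.0031 -0.0004  0.0004] rows>= 0.06087606994658921
tool in frame -24.2 -39.2 F [-3.1 -6.6  1.5] w 0.2 3.374444916844368 q6 -2.13
```

```bash
python3 -m inch '[0,0,0,-0.0025,0,0,1, 0,0,0,0,0,0,1, 0,0,0,0.03,0,0,1, 0,0,0,0.03,0,0,1, 0,0,0,0,0,-0.045,1, 0,0,0,0,0,-0.045,1, 0,0,0,0,0,-0.045,1, 0,0,0,0,0,-0.045,1, 0,0,0.08,0,0,0,-1, 0,0,0.08,0,0,0,-1]' |grep -E "time|pos|contact"
for i in 1; do python3 -m inch '[0,0,0.08,0,0,0,-1, 0,0,0.08,0,0,0,-1, 0,0,0.08,0,0,0,-1, 0,0,0.08,0,0,0,-1, 0,0,0.08,0,0,0,-1, 0,0,0.08,0,0,0,-1, 0,0,0.08,0,0,0,-1, 0,0,0.08,0,0,0,-1, 0,0,0.08,0,0,0,-1, 0,0,0.08,0,0,0,-1]' |grep -E "time|pos|rot"; done
python3 go.py 0 0 200 1.5708 rack
```

```text
time: 8.63
tool_pos: [456.7, 133.3, 205.5]
contact_force: [-0.6, 1.0, -0.5]
time: 9.47
tool_pos: [455.3, 133.1, 202.9]
tcp_rot: [3.139, 0.0, 2.424]
target [ 501.9 -154.9  200. ] yaw 1.852 at [455.3 133.1 202.9] [3.139 0.    2.424] t 9.4667
turn [ 1.600e-03 -3.000e-04  3.813e-01] rows>= 4.593715323288385 | shift [-0.362  -0.0439  0.0036] rows>= 7.0130774213378
tool in frame 35.1 289.6 F [-0.2 -1.   0. ] w 76.0 0.0 q6 -0.73
```

```bash
python3 -m inch '[0,0,0.0763,0,0,0,-1, 0,0,0.0763,0,0,0,-1, 0,0,0.0763,0,0,0,-1, 0,0,0.0763,0,0,0,-1, 0,0,0.0763,0,0,0,-1]' |grep -E "time"
python3 -m inch '[0,0,0,-0.0362,-0.0044,0,-1, 0,0,0,-0.0362,-0.0044,0,-1, 0,0,0,-0.0362,-0.0044,0,-1, 0,0,0,-0.0362,-0.0044,0,-1, 0,0,0,-0.0362,-0.0044,0,-1, 0,0,0,-0.0362,-0.0044,0,-1, 0,0,0,-0.0362,-0.0044,0,-1, 0,0,0,-0.0362,-0.0044,0,-1, 0,0,0,-0.0362,-0.0044,0,-1, 0,0,0,-0.0362,-0.0044,0,-1]' |grep -E "time|pos|rot"
python3 go.py 0 0 66 1.5708 rack
python3 - <<'E'
from h import *
T=np.zeros((600,800,3),np.uint8)
c=capture("scene");a=crop(c["image"][:,:,::-1],215,130,110,80,5);T[:400,:550]=a
c=capture("top");a=crop(c["image"][:,:,::-1],225,180,50,58,5);T[:290,550:]=a
cv2.imwrite("pics/f.png",T)
E
```

```text
time: 9.88
time: 10.72
tool_pos: [503.8, -156.5, 202.9]
tcp_rot: [3.139, 0.0, 1.857]
target [ 501.9 -154.9   66. ] yaw 1.852 at [ 503.8 -156.5  202.9] [3.139 0.    1.857] t 10.7167
turn [0.0016 0.0002 0.0037] rows>= 0.04867728448885106 | shift [ 0.0026 -0.0017  0.1711] rows>= 3.2908711194907654
tool in frame 1.4 -2.1 F [ 0.3  0.3 -0.3] w 91.7 0.0 q6 -0.73
```

View pics/f.png

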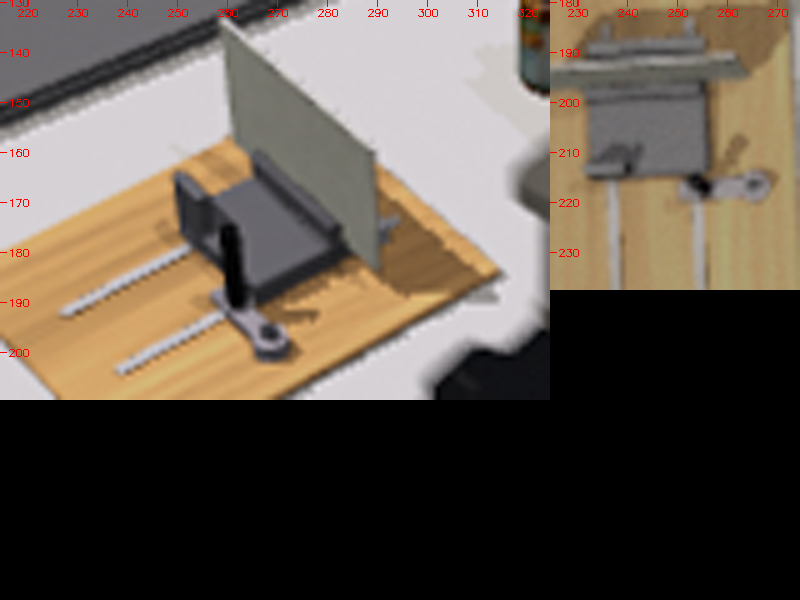

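The latch bar lies along the stand's +y across the foot front: the peg is at scene (261,180) and the pivot at (269,197). The card edge runs from ≈(260,135) to (290,160). Now I'll descend on the clip.

```bash
python3 -m inch '[0,0,0.003,0.004,-0.0017,0.0428,-1, 0,0,0,0,0,0.0428,-1, 0,0,0,0,0,0.0428,-1, 0,0,0,0,0,0.03,-1, 0,0,0,0,0,0.013,-1, 0,0,0,0,0,0,-1, 0,0,0,0,0,0,-1]' |grep -E "time|contact"
python3 go.py 0 1.5 66 1.5708 rack
python3 - <<'E'
from h import *
T=np.zeros((500,800,3),np.uint8)
c=capture("scene");a=crop(c["image"][:,:,::-1],310,230,80,80,5);T[:400,:400]=a
c=capture("top");a=crop(c["image"][:,:,::-1],330,180,80,80,5);T[:400,400:]=a
cv2.imwrite("pics/g.png",T)
E
```

```text
time: 11.4
contact_force: [-0.8, -0.1, -0.4]
target [ 501.5 -153.5   66. ] yaw 1.852 at [ 501.4 -152.4   66. ] [3.141 0.    1.853] t 11.4
turn [0.0006 0.0001 0.0009] rows>= 0.013688320857732774 | shift [-0.0013 -0.0003 -0.    ] rows>= 0.025125995138885082
tool in frame 0.2 2.5 F [-0.8 -0.1 -0.4] w 91.9 0.0 q6 -0.72
```

View pics/g.png

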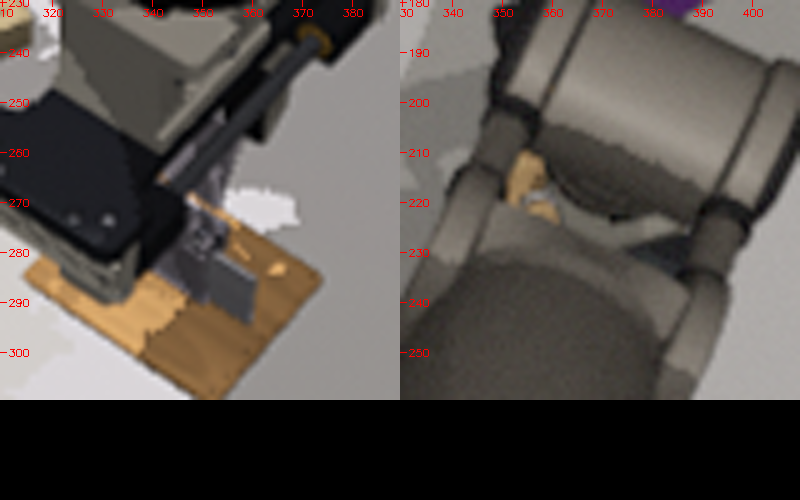

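The fingers straddle the clip handles: the near finger is at ≈(335,275), with the clip and strip at (355,280). Closing.

```bash
python3 -m inch '[0,0,0,0,0,0,1, 0,0,0,0,0,0,1, 0,0,0,0,0,0,1, 0,0,0,0,0,0,1, 0,0,0,0,0,0,1, 0,0,0,0,0,0,1, 0,0,0,0,0,0,1, 0,0,0,0,0,0,1, 0,0,0,0,0,0,1, 0,0,0,0,0,0,1]'
python3 -m inch '[0,0,0,0,0,0,1, 0,0,0,0,0,0,1, 0,0,0,0,0,0,1]'
```

```text
time: 12.33
tool_pos: [501.9, -153.1, 66.3]
tcp_rot: [3.139, 0.002, 1.852]
contact_force: [7.0, 4.0, 11.0]
grip_width: 30.0
finger_force: 17.7
time: 12.58
tool_pos: [502.2, -153.2, 66.3]
tcp_rot: [3.138, 0.002, 1.853]
contact_force: [3.0, 0.9, 6.1]
grip_width: 23.5
finger_force: 30.0
```

```bash
python3 -m inch '[0,0,0,0,0,-0.006,1, 0,0,0,0,0,-0.01,1, 0,0,0,0,0,-0.015,1, 0,0,0,0,0,-0.02,1, 0,0,0,0,0,-0.03,1, 0,0,0,0,0,-0.03,1, 0,0,0,0,0,-0.03,1, 0,0,0,0,0,-0.03,1, 0,0,0,0,0,-0.015,1, 0,0,0,0,0,0,1]'
python3 go.py 50 0 220 1.5708 stand
python3 - <<'E'
from h import *
T=np.zeros((500,800,3),np.uint8)
c=capture("scene");a=crop(c["image"][:,:,::-1],290,180,100,100,5);T[:500,:500]=a
cv2.imwrite("pics/i.png",T[:,:500])
E
```

```text
time: 13.42
tool_pos: [501.6, -153.3, 217.3]
tcp_rot: [3.138, 0.003, 1.853]
contact_force: [0.5, 0.0, -1.3]
grip_width: 23.3
finger_force: 30.0
target [559.8 206.5 220. ] yaw 1.64 at [ 501.6 -153.3  217.3] [3.138e+00 3.000e-03 1.853e+00] t 13.4167
turn [0.0027 0.002  0.142 ] rows>= 1.710944151251007 | shift [ 0.4437  0.1036 -0.0034] rows>= 8.761966745243612
tool in frame -32.9 -354.9 F [ 0.5  0.  -1.3] w 23.3 29.99473661184311 q6 -0.72
```

View pics/i.png

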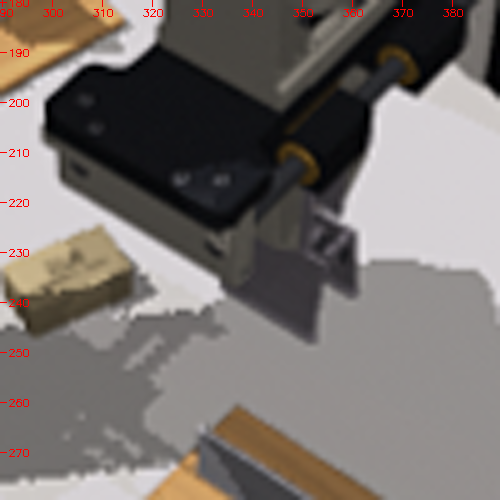

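The clip is held open and off the rack, with its jaw tips at (352,248) and (361,239). The picture allowance is used up, so I'll check the geometry numerically.

```bash
python3 - <<'E'
from h import *
S,T=capture("scene"),capture("top")
R=lambda a:np.array([[np.cos(a),-np.sin(a),0],[np.sin(a),np.cos(a),0],[0,0,1]])
o=np.array([501.6,-153.3,159.3])
for x in(-10.5,10.5):
  for y in(-21,21):print("tip",x,y,proj(S,R(.282)@[x,y,0]+o)[0].round(1))
W=lambda x,y,z:R(.069)@[x,y,z]+[509.9,203.1,0]
inv=lambda p:(R(.069).T@(p-[509.9,203.1,0])).round(1)
print("scene L,R",inv(atz(S,259.5,134.8,106)),inv(atz(S,290,160.3,106)),"top R",inv(atz(T,262,191,106)))
ys=np.linspace(-45,45,60)
for n,c in(("S",S),("T",T)):
    g=cv2.cvtColor(c["image"],cv2.COLOR_RGB2GRAY).astype(np.float32)
    print(n,[(x,int(np.mean([cv2.getRectSubPix(g,(1,1),tuple(map(float,proj(c,W(x,y,106))[0])))[0,0] for y in ys]))) for x in range(36,66,2)])
E
```

```text
tip -10.5 -21 [353.4 247.3]
tip -10.5 21 [335.  236.2]
tip 10.5 -21 [360.  240.3]
tip 10.5 21 [341.7 229.5]
scene L,R [ 47.9  57.2 106. ] [ 49.5 -65.3 106. ] top R [ 50. -62. 106.]
S [(36, 118), (38, 116), (40, 116), (42, 115), (44, 113), (46, 114), (48, 143), (50, 188), (52, 205), (54, 208), (56, 209), (58, 209), (60, 208), (62, 208), (64, 208)]
T [(36, 99), (38, 92), (40, 92), (42, 95), (44, 97), (46, 98), (48, 113), (50, 134), (52, 129), (54, 107), (56, 94), (58, 107), (60, 117), (62, 117), (64, 113)]
```

```bash
python3 -m inch '[0,0,0.0473,0,0,0,1, 0,0,0.0473,0,0,0,1, 0,0,0.0473,0,0,0,1, 0,0,0,0.02,0.005,0,1, 0,0,0,0.037,0.0086,0,1, 0,0,0,0.037,0.0086,0,1, 0,0,0,0.037,0.0086,0,1, 0,0,0,0.037,0.0086,0,1, 0,0,0,0.037,0.0086,0,1, 0,0,0,0.037,0.0086,0,1]' |grep -E "time|pos"
python3 -m inch '[0,0,0,0.037,0.0086,0,1, 0,0,0,0.037,0.0086,0,1, 0,0,0,0.037,0.0086,0,1, 0,0,0,0.037,0.0086,0,1, 0,0,0,0.037,0.0086,0,1, 0,0,0,0.03,0.007,0,1, 0,0,0,0.015,0.003,0,1, 0,0,0,0,0,0,1, 0,0,0,0,0,0,1]' |grep -E "time|pos"
python3 go.py 50.2 -1 144 1.5708 stand
```

```text
time: 14.4
tool_pos: [531.6, 44.9, 212.4]
time: 15.15
tool_pos: [561.5, 229.6, 212.8]
target [560.  205.6 144. ] yaw 1.64 at [561.5 229.6 212.8] [-3.139e+00  1.000e-03  1.641e+00] t 15.15
turn [-0.0016  0.0007  0.0007] rows>= 0.02292022435601969 | shift [-0.0298 -0.0039  0.086 ] rows>= 1.7524590185306765
tool in frame 53.3 22.8 F [ 0.2  0.1 -1.5] w 23.8 29.99464452266693 q6 0.19
```

```bash
python3 -m inch '[0,0,0,-0.015,-0.002,0,1, 0,0,0,-0.0148,-0.0019,0,1, 0,0,0,0,0,0.02,1, 0,0,0,0,0,0.015,1, 0,0,0,0,0,0.01,1, 0,0,0,0,0,0,1, 0,0,0,0,0,0,1, 0,0,0,0,0,0,1]' |grep -E "time|pos"
python3 go.py 50.2 -1 144 1.5708 stand
```

```text
time: 15.82
tool_pos: [561.1, 205.4, 178.9]
target [560.  205.6 144. ] yaw 1.64 at [561.1 205.4 178.9] [ 3.14  -0.     1.639] t 15.8167
turn [ 0.0008 -0.0001 -0.0004] rows>= 0.011072644510556928 | shift [ 0.0003 -0.0013  0.0437] rows>= 0.8404255642758776
tool in frame 51.2 -1.3 F [-0.2 -0.1 -0.4] w 23.6 29.994821548461914 q6 0.15
```

```bash
python3 -m inch '[0,0,0,0,-0.0013,0,1, 0,0,0,0,0,0.005,1, 0,0,0,0,0,0.007,1, 0,0,0,0,0,0.007,1, 0,0,0,0,0,0.004,1, 0,0,0,0,0,0,1, 0,0,0,0,0,0,1]' |grep -E "time|pos|cont"
python3 -m inch '[0,0,0,0,0,0.006,1, 0,0,0,0,0,0.006,1, 0,0,0,0,0,0.006,1, 0,0,0,0,0,0.002,1, 0,0,0,0,0,0,1, 0,0,0,0,0,0,1, 0,0,0,0,0,0,1]' |grep -E "time|pos|cont"
python3 go.py 50.2 -1 144 1.5708 stand
python3 - <<'E'
from h import *
S,T=capture("scene"),capture("top")
R=lambda a:np.array([[np.cos(a),-np.sin(a),0],[np.sin(a),np.cos(a),0],[0,0,1]])
o=get_obs()["tool_pos"]-[0,0,58]
# expected jaw-tip corners, and carriage/latch check
for x in(-10.5,10.5):
  for y in(-21,21):
    P=R(.069)@[x,y,0]+o
    print(x,y,proj(S,P)[0].round(1))
np.savez("last.npz",S=S["image"],T=T["image"])
W=lambda x,y,z:R(.069)@[x,y,z]+[509.9,203.1,0]
for n,c in(("S",S),("T",T)):
  g=cv2.cvtColor(c["image"],cv2.COLOR_RGB2GRAY).astype(np.float32)
  for lab,ys in(("-y",np.linspace(-56,-40,20)),("+y",np.linspace(40,56,20))):
    print(n,lab,[(x,int(np.mean([cv2.getRectSubPix(g,(1,1),tuple(map(float,proj(c,W(x,y,106))[0])))[0,0] for y in ys]))) for x in range(42,60,2)])
E
```

```text
time: 16.4
tool_pos: [559.5, 206.0, 159.3]
contact_force: [-0.4, 0.3, -1.1]
time: 16.98
tool_pos: [559.8, 205.9, 143.9]
contact_force: [0.6, -0.2, -0.7]
target [560.  205.6 144. ] yaw 1.64 at [559.8 205.9 143.9] [ 3.141 -0.     1.64 ] t 16.9833
turn [ 0.0003 -0.0001  0.0001] rows>= 0.003614767604209927 | shift [-0.0005  0.0003 -0.0001] rows>= 0.011799848664441706
tool in frame 49.9 -0.6 F [ 0.6 -0.2 -0.7] w 23.2 29.99474734067917 q6 0.15
-10.5 -21 [276.  158.9]
-10.5 21 [265.9 150. ]
10.5 -21 [283.1 155.2]
10.5 21 [272.9 146.5]
S -y [(42, 63), (44, 62), (46, 63), (48, 81), (50, 123), (52, 164), (54, 188), (56, 195), (58, 195)]
S +y [(42, 96), (44, 102), (46, 98), (48, 79), (50, 60), (52, 54), (54, 56), (56, 58), (58, 59)]
T -y [(42, 64), (44, 65), (46, 65), (48, 69), (50, 93), (52, 105), (54, 106), (56, 104), (58, 106)]
T +y [(42, 103), (44, 74), (46, 53), (48, 63), (50, 66), (52, 66), (54, 57), (56, 46), (58, 38)]
```

```bash
python3 -m inch '[0,0,0,0,0.0006,0,1, 0,0,0,0,0,0,1, 0,0,0,0,0,0,1, 0,0,0,0,0,0,1]'
python3 -c "
from plant import *
print(close_job())"
```

```text
time: 17.42
tool_pos: [560.1, 205.9, 143.8]
tcp_rot: [3.141, -0.0, 1.64]
contact_force: [0.6, 0.4, -1.7]
grip_width: 23.5
finger_force: 30.0
the job is handed in; nothing more can be done
None
```

I handed the job in at 17.4 s: the carriage is home, the latch bar lies across the foot, and the squeezed-open clip is held over the middle of the card's edge with no contact felt; the hand-in returned no verdict, and that final hold was checked by measurement, not by a picture.

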